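# Find which way the coffee canister's twist cap unlocks and hold it off

### The arm

A 7-joint arm with a two-finger parallel gripper is mounted at the origin on the work surface. World frame = base frame: x ahead of the robot, y to its left, z up, the work surface at z = 0. Lengths are in m, angles in rad, forces in N, time in s.
With the tool pointing down it reaches from about 0.425 to 0.925 m from the base axis. Payload 6.8 kg.
Tool frame: the origin (TCP) lies midway between the tips of the shut fingers; the grasp point (between the pads) lies 19 mm behind it; x points along the fingers, y is the direction in which the jaws open and shut, and the axes are right-handed (so a half turn about x gives the same grasp; the last joint's range is limited). The gripper opens to 85 mm and grips with 20 to 120 N. Pads are 22 mm wide; open, the fingers measure 114 mm over their backs; the gripper's body (76 mm by 85 mm) begins 54 mm behind the grasp point. The pads swing forward as they close: fully open they stand 13 mm farther back than shut.
Start: joints at [1.048, 0.477, 0.022, 1.555, -0.011, 1.109, -0.083], TCP at [0.272, -0.618, 0.231] pointing down, gripper open.
Joint ranges: [-2.96, 2.96], [-0.34, 2.1], [-1.41, 1.46], [0.24, 2.44], [-1.37, 4.51], [0.17, 1.92], [-2.96, 2.96]. Speed limits (rad/s): [2.39, 2.39, 3.14, 3.14, 3.14, 3.14, 3.14].

### API

Orientations are given as a rotation vector (axis times angle).
In Python, from bench import r, viewer, nets gives the robot as it stands.
- The arm moves only by the shell command python3 -m pendant 'ROWS' [FORCE]. ROWS is JSON, one flat list of numbers, 5 for each row, row after row: the finger opening in mm, from 0 to 85.4, then the shift along the tool's x, y, z in mm, then the turn about the tool's x in rad. A call has 1 to 20 rows; each row shifts and turns the commanded pose from where the row before left it, along the tool's axes as they then stand; what a row does not reach is not made up. A row lasts 1/8 s, in which the tool goes at most 62.5 mm and 10.7 degrees, less where a joint would pass 70% of its speed; a pose out of reach is approached as far as the arm can. A call with a gripper value outside its range is refused whole. The fingers move at their own pace and stop on an object; FORCE is the grip in N (left out, the last holds). Time passes only in rows, so rows that do not move let the fingers close. It gives the time, the measured TCP pose, the force and the opening at its end, in the units of the state.
- r.get_obs(): the state, without advancing time (a new reading comes with each control period).
- viewer.grab_frame(name): name is "scene" or "top" or "wrist"; returns (picture, depth): 420x560x3 uint8, red, green, blue; 420x560 float32, m along the optical axis (not along the pixel's ray), 0 where there is no reading.
- viewer.calibration(name): a dict with "mtx" (3x3 intrinsics, pixels), "world_to_cam" (4x4, takes a point from world to camera coordinates). Camera axes: x right, y up, looking along -z (the intrinsics and any distortion apply to the point x, -y, -z); pixel columns grow to the right and rows downward; lengths in m; the calibration is good to about 2 mm. A picture is of the moment at which its call begins: read the wrist's pose just before it. calibration takes no time and is no camera call; for the wrist camera it gives the pose at the moment of the call.
- r.hand_in(): hands the job in, once; it reports no verdict.
Trained networks look in the newest picture that a camera, given by its name, has taken for a name from the list of things; names that differ only in an ending like _2 or _b are one class to them, and where a whole thing is asked for, a point or a joint stands for the part that bears it (a point fixed in the world has none). Each returns a list of dicts, best first, with "score" (0 to 1); they miss things now and then, are a little off and sometimes report something else, mostly with a low value. They report only what shows in the picture. A call takes as long as a camera call.
- nets.look_for(name, camera): "location" ([x, y, z] in m, in world coordinates, good to about 4 mm: the middle of the surface that is visible of it).
- nets.silhouettes(name, camera): "mask" (420x560 bool, what is visible of it).
The state is a dict: "clock": time; "joints": joint angles; "qvel": joint speeds; "tau": joint torques, N m; "tcp_pos": TCP position; "orientation": TCP orientation; "contact_force": force on the tool from outside, world axes, zero at the start; "moment": the same for the moment, N m; "grip_width": finger opening in m.
Only numpy, scipy, OpenCV 4.12 (cv2) and the standard library are available. Lean on these libraries where they do the work, as an engineer would, in place of code of your own. Each camera call takes 0.05 s, during which the arm holds its last target. There are 200 camera calls.

### The job

Open the coffee canister in the grey dock, the one with the orange-red twist cap: nobody remembers whether this cap unlocks clockwise or anticlockwise, so feel for the way that gives, turn it that way until it stops again, and only then lift it, never forcing it hard against a stop, wrenching it up while it is locked or pressing hard on it. Lift the cap straight up about 10 cm and finish while still holding it in the gripper, steady, level and over the open mouth so that stray grounds drop back in; do not put it down or let go. Do not disturb the other things on the counter.

Things in the scene. Friction and masses are not known exactly. Their poses are not given: they have to be found in the camera images.
- cap_mid (a point): the loose orange-red fluted twist cap: a round knob 50 mm in diameter, 34 mm high, about 90 g, white pointer line on top. This point is on its axis half-way up the knob (17 mm over its underside, which rests on the mouth); z up, x along the pointer. At the start it is locked: its x axis is within 5 degrees of the mouth's; pulled up while locked it has only 1.5 mm of play
- stem_foot (a point): foot of the cap's steel stem, on the cap's axis 13.5 mm below the knob's underside: stem 20 mm in diameter, three lugs at its foot reaching 20 mm from the axis and caught under the mouth. The wrong way (drawn anew each time, not visible) the cap meets a hard stop after 4 to 14 degrees; a 30 N grip then slips harmlessly at over 0.5 N m
- mouth (a point): centre of the target aluminium canister's round mouth, on its upper face (128 mm over the counter); z up, x as the dock's. The right way the cap turns easily (under 0.1 N m) to a hard stop 61 degrees from this x axis (55 to 66 degrees of turn); there, within 5 degrees, the lugs face three slots and it lifts straight out, free after 14 mm. Neck 47 mm in diameter, 24 mm high
- dock: light grey dock, 130 mm (x) by 255 mm (y, from -65 to +190) by 30 mm, fixed to the counter. Origin on the counter under the target canister's axis. Two aluminium canisters 84 mm in diameter are fast in it and cannot turn or lift: the target (shoulder at 104 mm) and, at y = +125 mm, another, 126 mm high with its flat grey lid, which does not open
- cup: yellow mug, 80 mm in diameter, 75 mm high, loose; origin at the centre of its underside
- tumbler: clear glass tumbler, 72 mm in diameter, 105 mm high, loose; origin at the centre of its underside
- cezve: steel cezve, 92 mm in diameter, 75 mm high, with a dark wooden handle reaching 165 mm out along its x axis and up to 104 mm high, loose; origin at the centre of its underside
- spoon: wooden spoon lying on the counter, 250 mm long along its x axis, loose
- jar: amber glass jar with a steel lid, 68 mm in diameter, 100 mm high, loose; origin at the centre of its underside
- tin: blue tin, 60 by 95 by 50 mm high, loose; origin at the centre of its underside

How it is judged:
By the outcome, as a careful person would: the job done as asked, in the order asked, and still so for the second after the job is handed in, while the arm keeps its last pose, push and grip.
It also fails if it takes over 48 s, if anything falls off the work surface, if the arm or the gripper's body presses on something with over 40 N, if the wrist force passes 120 N, or if a joint passes its speed limit or range.

## Working session

There is one attempt and no reset: what is moved stays moved. The work goes in short steps, Python scripts to look and compute and a shell command to move; the robot and the scene stay as the last step left them, time stands still between calls to the robot, and variables do not carry over. Pictures are saved under pics/ and viewed, about 8 in all and at most 12, crops included, and the job is handed in when it is done.

```bash
mkdir -p pics; ls; cat > h.py <<'E'
import numpy as np, cv2
from bench import r, viewer, nets
from scipy.spatial.transform import Rotation as R
def cloud(name):
    c=viewer.calibration(name); p,d=viewer.grab_frame(name)
    v,u=np.mgrid[:420,:560]; K=c['mtx']
    x=(u-K[0,2])/K[0,0]*d; y=(v-K[1,2])/K[1,1]*d
    P=np.stack([x,-y,-d,np.ones_like(d)],-1)@np.linalg.inv(c['world_to_cam']).T
    return p,d,P[...,:3]
def save(p,f): cv2.imwrite('pics/'+f,cv2.cvtColor(p,cv2.COLOR_RGB2BGR))
E
python3 - <<'E'
from h import *
o=r.get_obs(); print({k:np.round(v,3) for k,v in o.items()}); print(R.from_rotvec(o['orientation']).as_matrix().round(3))
a=[]
for n in('scene','top'):
    p,d,P=cloud(n); a.append(p)
    c=viewer.calibration(n);print(n,[k for k in c])
    for t in ['cap_mid','dock','cup','tumbler','cezve','spoon','jar','tin']:
        L=nets.look_for(t,n); print(t,[(np.round(l['location'],3),round(l['score'],2)) for l in L[:2]])
    h=cv2.cvtColor(p,cv2.COLOR_RGB2HSV)
    m=((h[...,0]<12)|(h[...,0]>174))&(h[...,1]>150)&(d>0)&(h[...,2]>80)&(P[...,2]>.12)
    print(m.sum(),P[m].mean(0) if m.any() else '',np.percentile(P[m],[2,98],axis=0) if m.any() else '')
save(np.vstack(a)[::1,::1] if 0 else cv2.resize(np.hstack(a),(800,300)),'a.png'); save(a[1],'top.png')
E
```

```text
pics
{'clock': np.float64(0.0), 'joints': array([ 1.048,  0.478,  0.022,  1.556, -0.011,  1.109, -0.083]), 'qvel': array([-0.001, -0.   ,  0.001, -0.001,  0.   ,  0.001,  0.   ]), 'tau': array([-0.0000e+00, -5.9644e+01,  1.6080e+00, -2.8120e+01,  1.2000e-02,
        9.0000e-03,  0.0000e+00]), 'tcp_pos': array([ 0.272, -0.617,  0.23 ]), 'orientation': array([ 1.993,  0.421, -1.994]), 'contact_force': array([ 0.032,  0.785, -0.186]), 'moment': array([-0.021,  0.007, -0.012]), 'grip_width': np.float64(0.085)}
[[-0.001  0.403 -0.915]
 [ 0.002 -0.915 -0.403]
 [-1.    -0.002  0.   ]]
scene ['mtx', 'world_to_cam']
cap_mid [(array([ 0.597, -0.014,  0.162]), 0.86)]
dock [(array([0.621, 0.058, 0.037]), 0.7)]
cup [(array([0.477, 0.365, 0.045]), 0.56)]
tumbler [(array([ 0.464, -0.298,  0.072]), 0.89)]
cezve [(array([ 0.68 , -0.356,  0.049]), 0.83), (array([0.478, 0.364, 0.045]), 0.2)]
spoon [(array([ 0.798, -0.101,  0.01 ]), 0.79)]
jar [(array([0.607, 0.359, 0.074]), 0.84)]
tin [(array([0.722, 0.272, 0.052]), 0.76)]
308 [ 0.59338968 -0.01113726  0.15578595] [[ 0.56541667 -0.03285088  0.13511135]
 [ 0.61121533  0.00972384  0.16296822]]
top ['mtx', 'world_to_cam']
cap_mid [(array([0.695, 0.27 , 0.05 ]), 0.36)]
dock [(array([0.568, 0.063, 0.033]), 0.9)]
cup [(array([0.459, 0.383, 0.029]), 0.96)]
tumbler [(array([ 0.45 , -0.31 ,  0.055]), 0.9)]
cezve [(array([ 0.662, -0.359,  0.038]), 0.95)]
spoon [(array([ 0.794, -0.091,  0.013]), 0.65)]
jar [(array([0.58 , 0.357, 0.102]), 0.75), (array([0.57 , 0.064, 0.033]), 0.49)]
tin [(array([0.696, 0.266, 0.05 ]), 0.77)]
346 [ 0.57992403 -0.0106859   0.16129321] [[ 0.55891381 -0.03209953  0.15668066]
 [ 0.6033054   0.01030561  0.16527916]]
```

View pics/a.png

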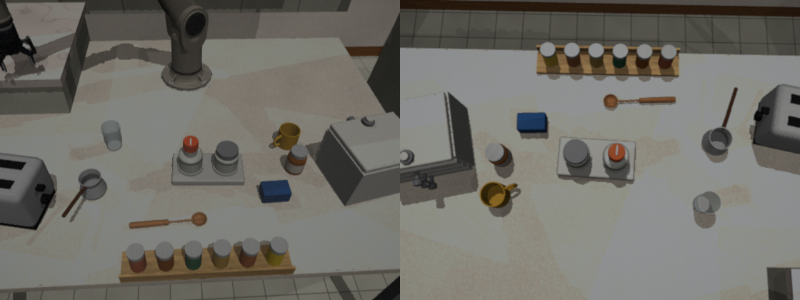

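```bash
python3 -m pendant '[85,-20,-10,-12,0, 85,-20,-34,-41,0, 85,-10,-39,-47,0, 85,0,-39,-47,0, 85,0,-39,-47,0, 85,0,-39,-47,0, 85,0,-39,-47,0, 85,0,-39,-47,0, 85,0,-39,-47,0, 85,0,-39,-47,0, 85,0,-38,-46,0, 85,0,-30,-36,0, 85,0,-10,-16,0, 85,0,0,0,0]' 30
cat > w.py <<'E'
from h import *
import sys
o=r.get_obs(); print({k:np.round(o[k],3) for k in('clock','joints','tcp_pos','contact_force','moment')}); M=R.from_rotvec(o['orientation']).as_matrix();print(M.round(3))
p,d,P=cloud('wrist'); save(p,sys.argv[1])
h=cv2.cvtColor(p,cv2.COLOR_RGB2HSV)
m=((h[...,0]<12)|(h[...,0]>174))&(h[...,1]>130)&(d>0)&(h[...,2]>60)&(P[...,2]>.15)
if m.any():
  n,lab,st,_=cv2.connectedComponentsWithStats(m.astype(np.uint8)); k=1+st[1:,4].argmax(); m=lab==k
  print(st[k]); top=np.median(P[m][:,2]); q=P[m]; q=q[abs(q[:,2]-np.percentile(q[:,2],80))<.004]
  (c,rad)=cv2.minEnclosingCircle(q[:,:2].astype(np.float32)); print('circle',c,rad,'top z',np.median(q[:,2]))
  print('tool delta mm',(M.T@(np.array([c[0],c[1],np.median(q[:,2])-.017])-o['tcp_pos'])*1e3).round(1))
E
python3 w.py w1.png
```

```text
clock: 2.65
tcp_pos: [0.5797, -0.0069, 0.2821]
orientation: [1.992, 0.421, -1.991]
contact_force: [1.1, -0.5, 0.0]
grip_width: 0.085
{'clock': np.float64(2.65), 'joints': array([ 0.177,  0.298, -0.339,  1.711,  0.107,  1.15 , -1.346]), 'tcp_pos': array([ 0.58 , -0.007,  0.282]), 'contact_force': array([ 1.078, -0.461,  0.026]), 'moment': array([-0.003, -0.01 ,  0.023])}
[[ 0.001  0.405 -0.914]
 [-0.    -0.914 -0.405]
 [-1.     0.    -0.001]]
[ 257  165   69   70 3282]
circle (0.5844061970710754, -0.011313480325043201) 0.026232196018099785 top z 0.16223549004447652
tool delta mm [136.9   5.9  -2.5]
```

View pics/w1.png

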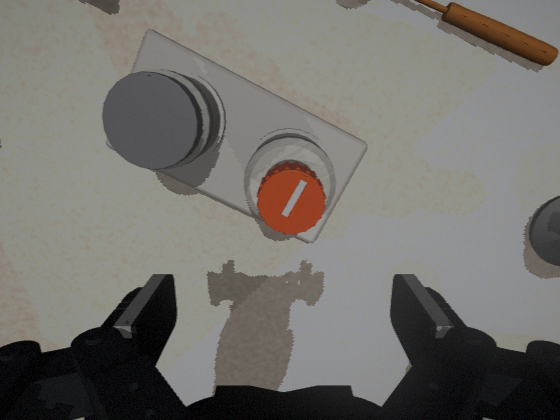

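```bash
python3 -m pendant '[85,20,6,-2.5,0, 85,30,0,0,0.15, 85,10,0,0,0.17]'; python3 w.py w2.png
```

```text
clock: 3.08
tcp_pos: [0.5821, -0.0156, 0.2179]
orientation: [2.172, 0.093, -2.182]
contact_force: [-1.0, 0.3, 0.4]
grip_width: 0.085
{'clock': np.float64(3.075), 'joints': array([ 0.134,  0.357, -0.271,  1.779,  0.11 ,  1.026, -1.664]), 'tcp_pos': array([ 0.582, -0.016,  0.218]), 'contact_force': array([-1.049,  0.25 ,  0.434]), 'moment': array([ 0.035, -0.   , -0.046])}
[[-0.005  0.086 -0.996]
 [-0.001 -0.996 -0.086]
 [-1.     0.001  0.005]]
[ 232  182   89   88 5431]
circle (0.5841485261917114, -0.011271154507994652) 0.026401253417134285 top z 0.1622612766933314
tool delta mm [72.7 -4.2 -2.7]
```

```bash
python3 -m pendant '[85,0,0,0,-0.1, 85,0,0,0,-0.17, 85,0,0,0,-0.17, 85,0,0,0,-0.17, 85,0,0,0,-0.17, 85,0,0,0,-0.17, 85,0,0,0,-0.17, 85,0,0,0,-0.17, 85,0,0,0,-0.1, 85,0,0,0,0, 85,0,0,0,0]'; python3 w.py w3.png
```

```text
clock: 4.5
tcp_pos: [0.5839, -0.0137, 0.221]
orientation: [1.273, 1.166, -1.274]
contact_force: [-0.2, 0.8, -0.4]
grip_width: 0.0849
{'clock': np.float64(4.5), 'joints': array([ 0.338,  0.391, -0.54 ,  1.761,  0.227,  1.053, -0.37 ]), 'tcp_pos': array([ 0.584, -0.014,  0.221]), 'contact_force': array([-0.179,  0.845, -0.394]), 'moment': array([ 0.002,  0.003, -0.016])}
[[-0.     0.996 -0.088]
 [-0.    -0.088 -0.996]
 [-1.    -0.     0.   ]]
[ 239  181   89   88 5281]
circle (0.5843086242675781, -0.011000817641615868) 0.0262618325650692 top z 0.162177971103169
tool delta mm [75.8  0.2 -2.7]
```

View pics/w3.png

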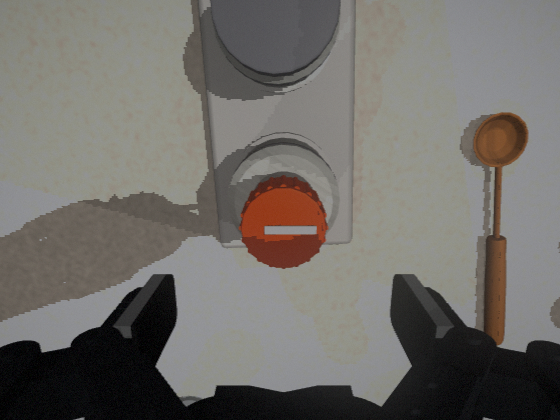

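```bash
python3 -m pendant '[85,20,0,-2.7,0, 85,35,0,0,0, 85,30,0,0,0, 85,10,0,0,0, 85,2,0,0,0, 85,0,0,0,0, 85,0,0,0,0]' 30; python3 -c "
from h import *
o=r.get_obs();print(o['tcp_pos'],o['contact_force'],o['moment'])"
```

```text
clock: 5.42
tcp_pos: [0.5852, -0.01, 0.1255]
orientation: [1.273, 1.166, -1.271]
contact_force: [-0.2, 0.1, -0.4]
grip_width: 0.0852
[ 0.5851608  -0.00996456  0.12545373] [-0.16346549  0.07316796 -0.39245032] [0.02461082 0.00728123 0.0154549 ]
```

```bash
python3 -m pendant '[70,1,-0.8,1,0, 55,0,0,0,0, 40,0,0,0,0, 40,0,0,0,0, 40,0,0,0,0, 40,0,0,0,0]' 30; python3 -c "
from h import *
o=r.get_obs();print(o['tcp_pos'],o['contact_force'],o['moment'],o['joints'][6])"
```

```text
clock: 6.18
tcp_pos: [0.5836, -0.011, 0.1236]
orientation: [1.272, 1.167, -1.272]
contact_force: [-1.7, -1.2, 5.8]
grip_width: 0.0493
[ 0.58361552 -0.01101467  0.12360836] [-1.73259422 -1.23284711  5.7886522 ] [-0.16057299  0.40252797  0.00076733] -0.4405570111957203
```

```bash
cat > s.py <<'E'
from h import *
o=r.get_obs(); M=R.from_rotvec(o['orientation']).as_matrix()
print('t %.2f'%o['clock'],'p',(o['tcp_pos']*1e3).round(1),'F',o['contact_force'].round(1),'M',o['moment'].round(3),'yaw',np.degrees(np.arctan2(M[1,1],M[0,1])).round(2),'j7',o['joints'][6].round(3),'g',(o['grip_width']*1e3).round(1))
E
python3 s.py
python3 -m pendant '[40,0,0,0,0.025, 40,0,0,0,0.025, 40,0,0,0,0]' >/dev/null; python3 s.py
python3 -m pendant '[40,0,0,0,0.025, 40,0,0,0,0.01, 40,0,0,0,0]' >/dev/null; python3 s.py
```

```text
Traceback (most recent call last):
  File "s.py", line 3, in <module>
    print('t %.2f'%o['clock'],'p',(o['tcp_pos']*1e3).round(1),'F',o['contact_force'].round(1),'M',o['moment'].round(3),'yaw',np.degrees(np.arctan2(M[1,1],M[0,1])).round(2),'j7',o['joints'][6].round(3),'g',(o['grip_width']*1e3).round(1))
                                                                                                                                                                                                             ^^^^^^^^^^^^^^^^^^^^^^^^^^^
AttributeError: 'float' object has no attribute 'round'
Traceback (most recent call last):
  File "s.py", line 3, in <module>
    print('t %.2f'%o['clock'],'p',(o['tcp_pos']*1e3).round(1),'F',o['contact_force'].round(1),'M',o['moment'].round(3),'yaw',np.degrees(np.arctan2(M[1,1],M[0,1])).round(2),'j7',o['joints'][6].round(3),'g',(o['grip_width']*1e3).round(1))
                                                                                                                                                                                                             ^^^^^^^^^^^^^^^^^^^^^^^^^^^
AttributeError: 'float' object has no attribute 'round'
Traceback (most recent call last):
  File "s.py", line 3, in <module>
    print('t %.2f'%o['clock'],'p',(o['tcp_pos']*1e3).round(1),'F',o['contact_force'].round(1),'M',o['moment'].round(3),'yaw',np.degrees(np.arctan2(M[1,1],M[0,1])).round(2),'j7',o['joints'][6].round(3),'g',(o['grip_width']*1e3).round(1))
                                                                                                                                                                                                             ^^^^^^^^^^^^^^^^^^^^^^^^^^^
AttributeError: 'float' object has no attribute 'round'
```

```bash
sed -i "s/(o\['grip_width'\]\*1e3).round(1)/round(o['grip_width']*1e3,1)/" s.py
python3 s.py
python3 -m pendant '[40,0,0,0,0,40,0,0,0,0]' >/dev/null; python3 s.py
```

```text
t 6.92 p [584.  -10.9 123.6] F [-0.2 -1.4  4.3] M [-0.202  0.177 -0.037] yaw -9.81 j7 -0.515 g 49.4
t 7.17 p [584.  -10.9 123.6] F [-0.1 -1.   4.8] M [-0.171  0.189 -0.075] yaw -9.81 j7 -0.515 g 49.4
```

```bash

python3 -m pendant '[40,0,0,0,0.02, 40,0,0,0,0.015, 40,0,0,0,0]' >/dev/null; python3 s.py
```

```text
t 7.55 p [584.  -11.  123.6] F [ 0.4 -1.4  4.5] M [-0.168  0.03   0.016] yaw -11.82 j7 -0.546 g 49.4
```

```bash

python3 -m pendant '[40,0,0,0,0.02, 40,0,0,0,0.015, 40,0,0,0,0]' >/dev/null; python3 s.py
```

```text
t 7.92 p [584.1 -11.1 123.6] F [ 0.5 -1.1  5. ] M [-0.343  0.025  0.426] yaw -13.75 j7 -0.576 g 49.4
```

Clockwise meets a hard stop after about 8° (0.43 N m). I'll reverse and turn anticlockwise.

```bash

python3 -m pendant '[40,0,0,0,-0.06, 40,0,0,0,-0.06, 40,0,0,0,-0.06, 40,0,0,0,-0.06,40,0,0,0,-0.06,40,0,0,0,-0.03]' >/dev/null; python3 s.py
```

```text
t 8.68 p [584.  -10.2 123.7] F [-0.5  1.2  4.8] M [ 0.102  0.068 -0.076] yaw 5.19 j7 -0.286 g 48.8
```

```bash

python3 -m pendant '[40,0,0,0,-0.05, 40,0,0,0,-0.06, 40,0,0,0,-0.06, 40,0,0,0,-0.03]' >/dev/null; python3 s.py
```

```text
t 9.18 p [583.9 -10.2 123.6] F [1.  1.2 4.8] M [ 0.207  0.199 -0.034] yaw 16.65 j7 -0.111 g 49.2
```

```bash

python3 -m pendant '[40,0,0,0,-0.06, 40,0,0,0,-0.06, 40,0,0,0,-0.06,40,0,0,0,-0.06, 40,0,0,0,-0.06, 40,0,0,0,-0.06, 40,0,0,0,-0.06, 40,0,0,0,-0.03, 40,0,0,0,0]' >/dev/null; python3 s.py
```

```text
t 10.30 p [583.8 -10.3 123.6] F [-1.1  1.3  5.7] M [ 0.005  0.174 -0.022] yaw 42.38 j7 0.282 g 49.3
```

```bash

python3 -m pendant '[40,0,0,0,-0.04, 40,0,0,0,-0.03, 40,0,0,0,-0.03,40,0,0,0,0]' >/dev/null; python3 s.py
```

```text
t 10.80 p [583.8 -10.3 123.6] F [-0.8  0.4  5.5] M [0.014 0.179 0.028] yaw 48.12 j7 0.369 g 49.6
```

```bash

python3 -m pendant '[40,0,0,0,-0.03, 40,0,0,0,-0.015,40,0,0,0,0]' >/dev/null; python3 s.py
```

```text
t 11.18 p [583.8 -10.4 123.6] F [-1.2  0.9  6.3] M [0.031 0.228 0.041] yaw 50.69 j7 0.408 g 49.4
```

```bash

python3 -m pendant '[40,0,0,0,-0.02, 40,0,0,0,-0.01,40,0,0,0,0]' >/dev/null; python3 s.py; python3 w.py w4.png | tail -3
```

```text
t 11.55 p [583.8 -10.4 123.6] F [-0.7  0.2  5.9] M [0.044 0.213 0.058] yaw 52.4 j7 0.434 g 49.3
[  208   245   151   147 15803]
circle (0.5837546586990356, -0.0098543930798769) 0.026549963280558586 top z 0.16211527854005714
tool delta mm [-21.5   0.4  -0.4]
```

View pics/w4.png

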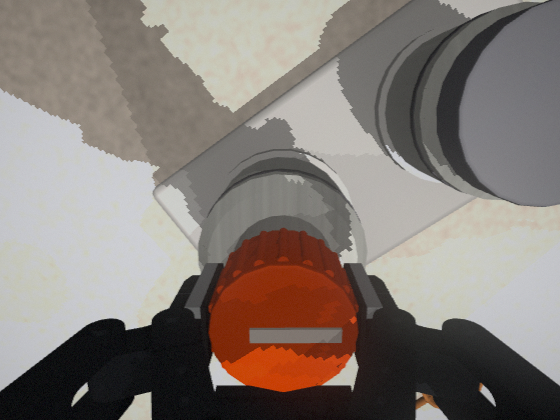

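The pointer (around pixel 295,335) still lies along the jaws, so the cap turned with the gripper. I'll carry on to the stop.

```bash

python3 -m pendant '[40,0,0,0,-0.02, 40,0,0,0,-0.015,40,0,0,0,0]' >/dev/null; python3 s.py
```

```text
t 11.97 p [583.8 -10.4 123.6] F [-0.6  1.1  6.2] M [-0.042  0.202 -0.001] yaw 54.41 j7 0.465 g 49.6
```

```bash

python3 -m pendant '[40,0,0,0,-0.02, 40,0,0,0,-0.01,40,0,0,0,0]' >/dev/null; python3 s.py
```

```text
t 12.35 p [583.9 -10.4 123.6] F [-0.3  0.1  5.3] M [-0.027  0.204 -0.014] yaw 56.12 j7 0.491 g 49.3
```

```bash

python3 -m pendant '[40,0,0,0,-0.02, 40,0,0,0,-0.01,40,0,0,0,0]' >/dev/null; python3 s.py
```

```text
t 12.72 p [584.  -10.5 123.6] F [0.1 0.5 5.4] M [ 0.003 -0.062 -0.112] yaw 57.81 j7 0.517 g 49.4
```

```bash

python3 -m pendant '[40,0,0,0,-0.015, 40,0,0,0,-0.01,40,0,0,0,0]' >/dev/null; python3 s.py
```

```text
t 13.10 p [584.1 -10.8 123.6] F [ 0.2 -0.2  5.4] M [-0.107 -0.006 -0.297] yaw 59.2 j7 0.538 g 49.5
```

```bash

python3 -m pendant '[40,0,0,0,0.02, 40,0,0,0,0]' >/dev/null; python3 s.py
python3 -m pendant '[40,-0.5,0,0,0, 40,-0.5,0,0,0, 40,0,0,0,0]' >/dev/null; python3 s.py
```

```text
t 13.35 p [584.  -10.9 123.6] F [ 0.1 -0.2  5.4] M [-0.213  0.017 -0.115] yaw 58.08 j7 0.521 g 49.5
t 13.72 p [583.7 -11.2 124. ] F [ 4.  -1.  -1.7] M [-0.182 -0.796 -0.062] yaw 58.09 j7 0.522 g 49.3
```

```bash

python3 -m pendant '[40,-0.5,0,0,0, 40,-0.5,0,0,0, 40,0,0,0,0]' >/dev/null; python3 s.py
```

```text
t 14.10 p [583.6 -11.2 125.3] F [ 4.3 -1.8 -3.1] M [-0.353 -0.872 -0.099] yaw 58.09 j7 0.523 g 49.4
```

```bash

python3 -m pendant '[40,-0.5,0,0,0, 40,-0.5,0,0,0, 40,0,0,0,0]' >/dev/null; python3 s.py
```

```text
t 14.47 p [583.6 -11.1 126.4] F [ 4.1 -0.7 -1.7] M [-0.471 -0.8   -0.082] yaw 58.09 j7 0.524 g 49.4
```

```bash

python3 -m pendant '[40,-1,0,0,0, 40,-1,0,0,0, 40,0,0,0,0]' >/dev/null; python3 s.py
```

```text
t 14.85 p [583.5 -10.9 128.5] F [ 3.3 -2.8 -0.7] M [-0.44  -0.594 -0.062] yaw 58.1 j7 0.526 g 49.2
```

```bash

python3 -m pendant '[40,-2,0,0,0, 40,-3,0,0,0, 40,-3,0,0,0, 40,-3,0,0,0,40,-3,0,0,0, 40,-2,0,0,0, 40,0,0,0,0]' >/dev/null; python3 s.py
```

```text
t 15.72 p [583.6 -10.9 144.5] F [ 0.2 -1.3 -0.6] M [-0.002 -0.014  0.051] yaw 58.09 j7 0.541 g 49.4
```

Free of the mouth, with the forces back to about the cap's weight. Next I'll raise it to about 10 cm.

```bash

python3 -m pendant '[40,-3,0,0,0, 40,-6,0,0,0, 40,-10,0,0,0, 40,-12,0,0,0, 40,-12,0,0,0, 40,-12,0,0,0, 40,-10,0,0,0, 40,-8,0,0,0, 40,-4,0,0,0, 40,-2,0,0,0, 40,0,0,0,0, 40,0,0,0,0, 40,0,0,0,0]' >/dev/null; python3 s.py
python3 w.py w5.png; python3 - <<'E'
from h import *
p,d,P=cloud('scene'); c=viewer.calibration('scene')
q=c['world_to_cam']@[.584,-.011,.19,1]; u=c['mtx']@[q[0],-q[1],-q[2]]; u=(u/u[2]).astype(int); print(u)
save(cv2.resize(p[max(0,u[1]-80):u[1]+80,max(0,u[0]-110):u[0]+110],None,fx=2.5,fy=2.5),'s5.png')
E
```

```text
t 17.35 p [583.4 -10.9 223.1] F [ 0.2 -0.6 -0.5] M [-0.02   0.026  0.008] yaw 58.1 j7 0.609 g 49.4
{'clock': np.float64(17.35), 'joints': array([ 0.536,  0.455, -0.821,  1.747,  0.369,  1.102,  0.609]), 'tcp_pos': array([ 0.583, -0.011,  0.223]), 'contact_force': array([ 0.22 , -0.601, -0.489]), 'moment': array([-0.02 ,  0.026,  0.008])}
[[-0.     0.528  0.849]
 [ 0.     0.849 -0.528]
 [-1.    -0.    -0.   ]]
[  208   228   151   164 17772]
circle (0.5831871628761292, -0.01078027207404375) 0.026392055675387383 top z 0.26149745397151103
tool delta mm [-21.4   0.   -0.3]
[267 188   1]
```

View pics/w5.png

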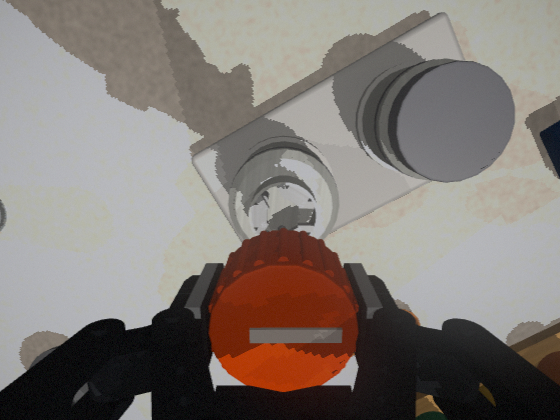

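View pics/s5.png

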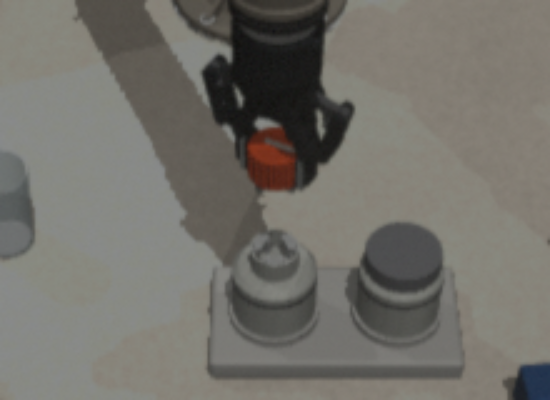

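The cap is up and level at wrist pixel (284,325), and the open slotted mouth shows below it at (285,205). In the scene crop nothing else looks moved, so I'm handing in.

```bash
python3 -c "
from bench import r
print(r.hand_in())"; python3 s.py
```

```text
the job is handed in; nothing more can be done
None
the job is handed in; nothing more can be done
```

The canister is open: the cap is held in the gripper about 10 cm above the mouth, and the job was handed in at about 17.5 s of the 48 s allowed.

- **Finding the way:** I gripped the cap at 30 N. Clockwise it met a hard stop after about 8° (peak 0.43 N m, below the 0.5 N m at which the grip slips). Anticlockwise it turned easily.
- **Unlocking:** Anticlockwise, it reached its stop about 63° from the start, within the expected 55 to 66°. I stopped pushing at 0.30 N m and backed off 1°.
- **Lifting:** I lifted gently with under 5 N of force, and the cap came free. Downward force on the cap never read above about 6 N.

**Last checks:** The cap had risen 99 mm. It was level and within about 1 mm of its original axis, and the pointer line showed no slip in the grip. The wrist force was near zero, about the cap's own weight. The wrist and scene pictures showed the mouth open below the cap, and nothing in view appeared disturbed; I did not re-measure the other objects. No check failed or disagreed. The last readings are from just before hand-in, because the interface gives no state afterwards.

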